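# Restock the changing-station organiser

## Robot

A 6-joint arm with a two-finger parallel gripper is mounted at the origin on the work surface. World frame = base frame: x ahead of the robot, y to its left, z up, the work surface at z = 0. Lengths are in m, angles in rad, forces in N, time in s.
With the tool pointing down it reaches from about 0.275 to 0.875 m from the base axis. Payload 12.5 kg.
Tool frame: the origin (TCP) lies on the centre line of the jaws, within the pads' length; the fingertips stand r.finger_overhang ahead of it and the grasp point (between the pads) lies 3 mm ahead of it (r.finger_overhang is the distance from the TCP to the fingertips, in m); z points along the fingers, y is the line along which they close (so a half turn about z gives the same grasp; the last joint's range is limited). The gripper opens to 85 mm and grips with 20 to 120 N. Pads are 22 mm wide; open, the fingers measure 114 mm over their backs; the gripper's body (76 mm by 85 mm) begins 54 mm behind the grasp point. The pads swing forward as they close: fully open they stand 13 mm farther back than shut.
Start: joints at [1.077, 0.351, 1.652, -0, 1.139, -0.085], TCP at [0.219, 0.505, 0.253] pointing down, gripper open.
Joint ranges: [-2.75, 2.75], [-0.79, 2.1], [0.01, 2.65], [-1.57, 4.71], [0.07, 3.14], [-2.87, 2.87]. Speed limits (rad/s): [2.22, 2.22, 2.79, 3.14, 3.14, 3.14].

## Interface

Orientations are given as a unit quaternion [x, y, z, w].
In Python, from cell import r, optics gives the robot as it stands. The module is installed in compiled form; this text tells all that it offers. Calls block until the motion is done:
- r.move_to(position, orientation): joint-space move of the TCP to a pose.
- r.move_linear(position, rot=None, vel=0.15): straight line of the TCP; rot=None keeps the orientation; vel is the mean speed in m/s.
- r.set_joints(angles): joint-space move.
- r.set_gripper(opening, squeeze=None): opening from 0.0 (shut) to 1.0 (fully open); squeeze is the grip in N (None keeps the last); returns when the fingers have stopped.
- r.sleep(seconds).
- r.inverse_kinematics(position, orientation): joint angles nearest the present ones, or None.
- optics.get_image(name): name is "scene" or "top" or "wrist"; returns a dict with "pixels" (384x512x3 uint8, red, green, blue), "depth" (384x512 float32, m along the optical axis (not along the pixel's ray), 0 where there is no reading), "fx", "fy", "cx", "cy" (pixels), "camera_from_world" (4x4, takes a point from world to camera coordinates); the wrist camera has in their place "mount" (4x4, takes a point from camera to tool coordinates, whose origin is the TCP and whose axes are the flange's). Camera axes: x right, y down, z forward; pixel columns grow to the right and rows downward; lengths in m; the calibration is good to about 2 mm. A picture is of the moment at which its call begins: read the wrist's pose just before it.
A pose or a line that the arm cannot do raises r.PlanningError and nothing moves.
- r.hand_in(): hands the job in; it is judged then, once.
Readings, each from a call of its own:
- r.current_t(): time.
- r.current_q(): joint angles.
- r.current_qvel(): joint speeds.
- r.current_effort(): joint torques, N m.
- r.current_tool_pos(): TCP position.
- r.current_ee_rot(): TCP orientation.
- r.current_contact_force(): force on the tool from outside, world axes, zero at the start.
- r.current_torque(): the same for the moment, N m.
- r.current_opening(): opening from 0.0 (shut) to 1.0 (fully open).
- r.current_finger_force(): force on a finger pad.
Only numpy, scipy, OpenCV 4.12 (cv2) and the standard library are available. Lean on these libraries where they do the work, as an engineer would, in place of code of your own. Each camera call takes 0.05 s, during which the arm holds its last target. There are 200 camera calls.

## Task

Restock the changing shelf for the night: throw every used-up flat tube (red cap) from the green organiser into the diaper bin and only then shut the bin's lid fully. Stand every full cream tube (blue cap) upright on its cap in an organiser slot of its own, and lay the yellow thermometer lengthwise along the middle of the narrow raised rest. Leave the other things on the shelf where they are.

Things in the scene. Friction and masses are not known exactly. Their poses are not given: they have to be found in the camera images.
- tube1: Full cream tube upright on its cap, 130 mm tall. Origin: centre of the cap's underside; z up the tube, y along its width. Cap 28 (x) by 44 (y) by 30 mm high, blue; plump white body with a blue stripe across the crimp; top 34 mm: flat stiff crimp 12 mm thick (x), 44 mm wide (y), gripped from above across its thickness. Mass about 120 g. May be absent (None).
- tube2: Full cream tube upright on its cap, 130 mm tall. Origin: centre of the cap's underside; z up the tube, y along its width. Cap 28 (x) by 44 (y) by 30 mm high, blue; plump white body with a blue stripe across the crimp; top 34 mm: flat stiff crimp 12 mm thick (x), 44 mm wide (y), gripped from above across its thickness. Mass about 120 g. May be absent (None).
- tube3: Full cream tube upright on its cap, 130 mm tall. Origin: centre of the cap's underside; z up the tube, y along its width. Cap 28 (x) by 44 (y) by 30 mm high, blue; plump white body with a blue stripe across the crimp; top 34 mm: flat stiff crimp 12 mm thick (x), 44 mm wide (y), gripped from above across its thickness. Mass about 120 g. May be absent (None).
- tube4: Full cream tube upright on its cap, 130 mm tall. Origin: centre of the cap's underside; z up the tube, y along its width. Cap 28 (x) by 44 (y) by 30 mm high, blue; plump white body with a blue stripe across the crimp; top 34 mm: flat stiff crimp 12 mm thick (x), 44 mm wide (y), gripped from above across its thickness. Mass about 120 g. May be absent (None).
- empty1: Used-up cream tube upright on its cap, 130 mm tall. Origin: centre of the cap's underside; z up the tube, y along its width. Cap 28 (x) by 44 (y) by 30 mm high, red; grey body squeezed flat to 10 mm thick; top 34 mm: flat stiff crimp 12 mm thick (x), 44 mm wide (y), gripped from above across its thickness. Mass about 30 g. Starts in a slot of the organiser. May be absent (None).
- empty2: Used-up cream tube upright on its cap, 130 mm tall. Origin: centre of the cap's underside; z up the tube, y along its width. Cap 28 (x) by 44 (y) by 30 mm high, red; grey body squeezed flat to 10 mm thick; top 34 mm: flat stiff crimp 12 mm thick (x), 44 mm wide (y), gripped from above across its thickness. Mass about 30 g. Starts in a slot of the organiser. May be absent (None).
- empty3: Used-up cream tube upright on its cap, 130 mm tall. Origin: centre of the cap's underside; z up the tube, y along its width. Cap 28 (x) by 44 (y) by 30 mm high, red; grey body squeezed flat to 10 mm thick; top 34 mm: flat stiff crimp 12 mm thick (x), 44 mm wide (y), gripped from above across its thickness. Mass about 30 g. Starts in a slot of the organiser. May be absent (None).
- organiser: Green fixed organiser, 46 mm (x) by 233 mm (y), 45 mm high, with a row of four open-topped slots along its y. Each slot is 36 mm (x) by 52 mm (y) inside, 40 mm deep, floor 5 mm above the shelf. Origin: centre of its underside. A tube fits only with its y (width) along the organiser's y, either way round.
- slot0 (a point): Centre of the floor of organiser slot 0 (0 to 3 from its -y end to its +y end), 5 mm above the shelf.
- slot1 (a point): Centre of the floor of organiser slot 1 (0 to 3 from its -y end to its +y end), 5 mm above the shelf.
- slot2 (a point): Centre of the floor of organiser slot 2 (0 to 3 from its -y end to its +y end), 5 mm above the shelf.
- slot3 (a point): Centre of the floor of organiser slot 3 (0 to 3 from its -y end to its +y end), 5 mm above the shelf.
- bin: Grey diaper bin fixed to the shelf, 160 by 160 mm outside, 155 mm high, walls and floor 5 mm. Origin: centre of its underside; its x points away from its front towards the lid's hinge.
- binlid (a joint): Angle (rad) of the bin's flat grey lid: 0 is shut (lying level on the rim), about 1.4 is standing up. The lid hinges on the bin's far (+x) rim, 8 mm thick, reaches 164 mm from the hinge, 164 mm wide, has no handle and stays where it is left; to shut it, push its outer face over and down.
- lid_hinge (a point): Middle of the hinge line (which runs along the bin's y), on the far rim of the bin, 155 mm up, at the lid's underside.
- rest: Fixed thermometer rest: narrow raised blue ledge 110 mm long (x) and 34 mm wide (y), top flat and without lips 60 mm above the shelf, on a thin white web and a 110 by 70 mm foot 8 mm high. Origin: centre of its underside.
- rest_top (a point): Centre of the top of the rest's ledge.
- thermometer: Yellow plastic thermometer lying flat with its dark display up, 140 mm long (x), 26 mm wide (y), 18 mm thick; the last 30 mm at +x is a thinner tip 14 mm wide. Origin: middle of its length, on its underside. About 50 g.
- pacifier_box: Bystander: silicone pacifier box, clear with a green lid, 77 by 57 by 50 mm. Origin: centre of the underside.
- mirror: Bystander: round aluminium hand mirror lying flat, 215 mm long, 8 mm thick. Origin: underside, near where the handle meets the 110 mm disc, which is at +x.
- lotion: Bystander: orange lotion bottle, 56 mm across, 150 mm tall. Origin: centre of the underside.
- cotton_jar: Bystander: glass jar, 76 mm across, 100 mm tall. Origin: centre of the underside.
- hairbrush: Bystander: wooden hairbrush lying flat, 200 mm long. Origin: underside, mid-length.
- stacking_cup: Bystander: solid red and yellow toy cup, 64 mm across, 60 mm tall. Origin: centre of the underside.

How it is judged:
On the way, in this order (a step that is already met when the one before it is completed fails the run):
1. every used-up red-capped tube lies in the bin, at rest and below its rim (x of empty1 in the frame of bin between -0.08 and 0.08 m and y of empty1 in the frame of bin between -0.08 and 0.08 m and z of empty1 in the frame of bin between -0.01 and 0.15 m and linear speed of each of empty1, empty2, empty3 below 0.05 m/s and x of empty2 in the frame of bin between -0.08 and 0.08 m and y of empty2 in the frame of bin between -0.08 and 0.08 m and z of empty2 in the frame of bin between -0.01 and 0.15 m and x of empty3 in the frame of bin between -0.08 and 0.08 m and y of empty3 in the frame of bin between -0.08 and 0.08 m and z of empty3 in the frame of bin between -0.01 and 0.15 m), for 0.2 s.
2. after that, the bin's lid is fully shut (within 0.06 rad) (value of joint binlid below 0.06 rad), for 0.2 s.
At the end, for the whole second after the job is handed in: Used-up tubes in the bin, lid shut (under 0.06 rad). Each full tube upright (0.12 rad) and fully down in a slot, within 12 mm of the slot floor's centre. Thermometer at rest on the raised ledge, middles within 12 mm, lengthwise within 0.2 rad either way round. All released (all of step 1 and value of joint binlid below 0.06 rad and (distance between tube1 and slot0 below 0.012 m or distance between tube1 and slot1 below 0.012 m or distance between tube1 and slot2 below 0.012 m or distance between tube1 and slot3 below 0.012 m) and angle between each of tube1, tube2, tube3, tube4's own z axis and vertical below 0.12 rad and linear speed of each of tube1, tube2, tube3, tube4, thermometer below 0.03 m/s and (distance between tube2 and slot0 below 0.012 m or distance between tube2 and slot1 below 0.012 m or distance between tube2 and slot2 below 0.012 m or distance between tube2 and slot3 below 0.012 m) and (distance between tube3 and slot0 below 0.012 m or distance between tube3 and slot1 below 0.012 m or distance between tube3 and slot2 below 0.012 m or distance between tube3 and slot3 below 0.012 m) and (distance between tube4 and slot0 below 0.012 m or distance between tube4 and slot1 below 0.012 m or distance between tube4 and slot2 below 0.012 m or distance between tube4 and slot3 below 0.012 m) and horizontal distance between thermometer and rest_top below 0.012 m and z of thermometer in the frame of rest_top between -0.004 and 0.024 m and angle between the x axis of thermometer and the x axis of rest, either way round below 0.2 rad); the robot touches nothing.
It fails at once if a bystander (pacifier box, mirror, lotion bottle, jar, hairbrush, toy cup) is shifted by more than 40 mm (distance of any of pacifier_box, mirror, lotion, cotton_jar, hairbrush, stacking_cup from where it was at the start of the episode above 0.04 m).
Of empty1, empty2, empty3 only 1 to 2 are there at a start; the rules pass over those that are not, and their reading is None.
Of tube1, tube2, tube3, tube4 only 3 to 4 are there at a start; the rules pass over those that are not, and their reading is None.
At some moment in a run one of thermometer may be knocked a few centimetres aside while the robot is not near it.
It also fails if it takes over 208 s, if anything falls off the work surface, if the arm or the gripper's body presses on something with over 40 N, if the wrist force passes 120 N, or if a joint passes its speed limit or range.

## Working session

There is one attempt and no reset: what is moved stays moved. The work goes in short steps, each a Python script; the robot and the scene stay as the last script left them, time stands still between calls to the robot, and variables do not carry over. Pictures are saved under pics/ and viewed, at most 14 in all, crops included, and the job is handed in when it is done.

```bash
mkdir -p pics; cat > h.py <<'E'
import numpy as np, cv2
from cell import r, optics
def world(im):
    d=im["depth"]; v,u=np.indices(d.shape)
    P=np.stack([(u-im["cx"])/im["fx"]*d,(v-im["cy"])/im["fy"]*d,d,np.ones_like(d)],-1)
    W=P@np.linalg.inv(im["camera_from_world"]).T
    W[d==0]=np.nan
    return W[...,:3]
E
python3 - <<'E'
from h import *
for n in ("top","scene"):
    im=optics.get_image(n); np.savez(n,**im)
    cv2.imwrite(f"pics/{n}0.png",cv2.resize(im["pixels"][...,::-1],(800,600)))
    print(n,np.round(np.linalg.inv(im["camera_from_world"]),3).tolist(),im["fx"],im["fy"],(im["depth"]==0).mean())
print(r.finger_overhang,r.current_t(),r.current_ee_rot())
E
```

```text
top [[0.023, -0.998, 0.062, 0.382], [-1.0, -0.023, 0.001, -0.035], [-0.0, -0.062, -0.998, 1.42], [0.0, 0.0, 0.0, 1.0]] 429.08726536023045 429.08726536023045 0.00390625
scene [[0.004, 0.855, -0.519, 1.137], [1.0, -0.009, -0.007, -0.006], [-0.01, -0.519, -0.855, 1.242], [0.0, 0.0, 0.0, 1.0]] 433.94815493972385 433.94815493972385 0.004048665364583333
0.022 0.1 [ 2.02972769e-01  9.79184257e-01 -4.72636570e-04 -1.49659887e-04]
```

View pics/top0.png

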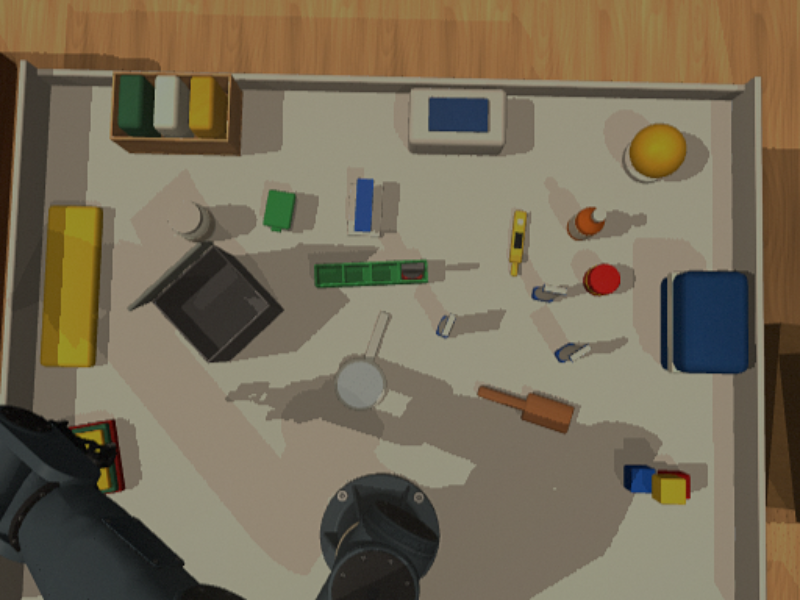

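View pics/scene0.png

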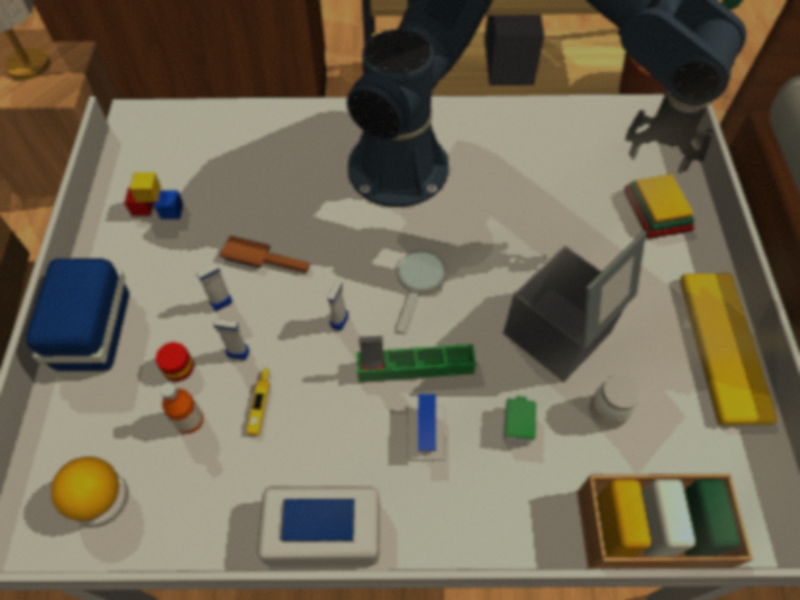

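The top view (800x600) shows one red-capped empty at the right end of the organiser, around (412,270). The three full tubes are at (447,325), (545,293) and (570,352), and the thermometer is at (518,240). The rest is at (365,205), and the bin is at (215,300) with its lid open to the upper left. Next I'll measure these.

```bash
cat >> h.py <<'E'
def rect(p):
    (c,s,a)=cv2.minAreaRect((p[:,:2]*1000).astype(np.float32)); b=cv2.boxPoints((c,s,a))
    e=[b[1]-b[0],b[2]-b[1]]; e=max(e,key=np.linalg.norm)
    return np.round(np.array(c)/1000,4), np.round(sorted(s),1), round(float(np.degrees(np.arctan2(e[1],e[0]))),1)
def blob(W,m,near,rad):
    m=m&(np.linalg.norm(W[...,:2]-near,axis=-1)<rad); return W[m]
def top_pt(im,u,v,z):
    M=np.linalg.inv(im["camera_from_world"]); d=M[:3,:3]@[(u-im["cx"])/im["fx"],(v-im["cy"])/im["fy"],1]; o=M[:3,3]
    return o+d*(z-o[2])/d[2]
E
python3 - <<'E'
from h import *
hsvs={}
for n in ("top","scene"):
    im=dict(np.load(n+".npz")); W=world(im); hsv=cv2.cvtColor(im["pixels"],cv2.COLOR_RGB2HSV); H,S,V=[hsv[...,i].astype(int) for i in range(3)]; z=W[...,2]
    T=dict(np.load("top.npz"))
    print(n,"floor",np.nanmedian(z[200:300,200:350]))
    for nm,(u,v),zz in [("t1",(447,325),.12),("t2",(550,293),.12),("t3",(575,352),.12),("e",(412,270),.12)]:
        g=top_pt(T,u*.64,v*.64,zz)[:2]
        p=blob(W,(z>.105)&(z<.145),g,.06); q=blob(W,(z>.01)&(z<.145)&(H>100)&(H<125)&(S>110),g,.08)
        print(nm,np.round(g,3),len(p),rect(p) if len(p)>4 else"", np.round(np.percentile(p[:,2],[50,95]),3) if len(p) else "", "low blue",len(q[q[:,2]<.05]),np.round(q[q[:,2]<.05].mean(0),3))
    for nm,m,uv,zz,rad in [("rest",(H>100)&(H<130)&(S>130)&(z>.03),(365,205),.06,.1),("therm",(H>18)&(H<35)&(S>120)&(z<.05),(518,240),.01,.11),
        ("org",(H>45)&(H<85)&(S>100)&(z>.036)&(z<.055),(372,273),.045,.16)]:
        g=top_pt(T,uv[0]*.64,uv[1]*.64,zz)[:2]; p=blob(W,m,g,rad); print(nm,len(p),rect(p),np.round(np.percentile(p[:,2],[10,50,90]),3))
    g=top_pt(T,215*.64,300*.64,.155)[:2]; p=blob(W,(z>.14)&(z<.16),g,.2); print("bin rim",len(p),rect(p))
    p=blob(W,(z>.18),g,.25); print("lid",len(p)); 
    if len(p)>10:
        c=p.mean(0); n_=np.linalg.svd(p-c)[2][2]; print(c,n_,p[:,2].max(),rect(p))
E
```

```text
top floor 0.000762919188430411
t1 [ 0.43  -0.126] 66 (array([ 0.4327, -0.1281]), array([12.6, 44.3]), -23.4) [0.13  0.134] low blue 10 [ 0.423 -0.115  0.027]
t2 [ 0.497 -0.325] 78 (array([ 0.5051, -0.3324]), array([12.5, 44.4]), 81.6) [0.128 0.134] low blue 18 [ 0.501 -0.32   0.024]
t3 [ 0.384 -0.375] 83 (array([ 0.384 , -0.3818]), array([13.4, 44.3]), -56.3) [0.13  0.135] low blue 23 [ 0.382 -0.369  0.026]
e [ 0.536 -0.056] 74 (array([ 0.5432, -0.0567]), array([12.4, 42.3]), -89.0) [0.134 0.139] low blue 0 [nan nan nan]
rest 333 (array([0.6758, 0.0458]), array([ 32.4, 105.6]), -1.4) [0.057 0.06  0.064]
therm 248 (array([ 0.6111, -0.2787]), array([ 28.8, 137.4]), -5.6) [0.012 0.017 0.021]
org 304 (array([0.5384, 0.0287]), array([ 44.7, 232.3]), -86.5) [0.04  0.044 0.048]
bin rim 524 (array([0.4618, 0.3251]), array([161.4, 162.4]), 44.7)
lid 1461
[0.32788352 0.41476414 0.45067566] [-0.68982493 -0.48576139 -0.53682161] 0.5827667233715653 (array([0.4121, 0.3966]), array([114.1, 351.6]), -15.7)
scene floor 0.0010159969610696873
t1 [ 0.43  -0.126] 93 (array([ 0.4319, -0.1286]), array([14.
[... 288 characters left out ...]
ow blue 41 [ 0.395 -0.377  0.021]
e [ 0.536 -0.056] 122 (array([ 0.5432, -0.057 ]), array([16.7, 43.6]), 86.4) [0.131 0.137] low blue 0 [nan nan nan]
rest 346 (array([0.677 , 0.0456]), array([ 26.7, 106.2]), -1.7) [0.057 0.06  0.063]
therm 322 (array([ 0.6124, -0.2776]), array([ 26.3, 139.3]), -5.7) [0.011 0.017 0.021]
org 384 (array([0.5392, 0.0295]), array([ 47.2, 228.9]), -85.6) [0.038 0.043 0.047]
bin rim 447 (array([0.4629, 0.3263]), array([163.2, 168.6]), 44.4)
lid 2696
[0.37558828 0.40425034 0.394998  ] [-0.64488991 -0.61888475 -0.44844027] 0.5817644740998572 (array([0.413 , 0.3983]), array([124.3, 354.3]), -14.9)<stdin>:10: RuntimeWarning: Mean of empty slice.
  ret = um.true_divide(
```

```bash
python3 - <<'E'
from h import *
im=dict(np.load("top.npz")); p=im["pixels"][...,::-1]
a=cv2.resize(p[90:250,60:190],None,fx=3,fy=3,interpolation=cv2.INTER_CUBIC); b=cv2.resize(p[90:250,270:400],None,fx=3,fy=3,interpolation=cv2.INTER_CUBIC)
cv2.imwrite("pics/crop1.png",np.hstack([a,b]))
E
```

```text
(no output)
```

View pics/crop1.png

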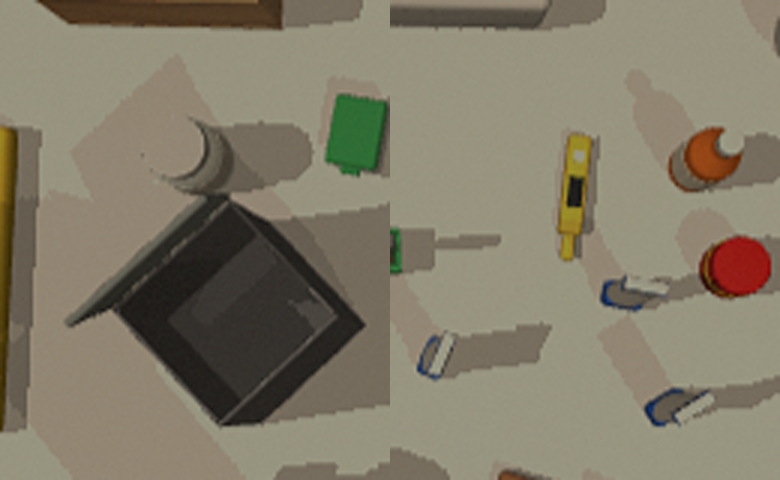

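The left crop shows the bin hinge and lid towards upper-left, i.e. the +x+y world direction, with a yaw of about 45°. The right crop shows the crimps of the three tubes and the thermometer. Both views agree to about 1 mm, so I'll start with the empty and the lid.

```bash
cat >> h.py <<'E'
from scipy.spatial.transform import Rotation as R
ORG=np.array([.5388,.0291]); OY=np.radians(3.4)
slot=lambda i: ORG+(-85.5+57*i)/1000*np.array([-np.sin(OY),np.cos(OY)])
BIN=np.array([.4623,.3257]); BX=np.array([1,1])/2**.5
def quat(psi): return (R.from_euler('z',psi)*R.from_euler('x',np.pi)).as_quat()
def best(p,psi):
    c=[]
    for a in (psi,psi+np.pi):
        q=r.inverse_kinematics(p,quat(a))
        if q is not None: c.append((abs(q[5]),a))
    return quat(min(c)[1])
def over(xy,psi,z): # joint-space move above a place
    p=[*xy,z]; r.move_to(p,best(p,psi))
def down(xy,z,vel=.1): r.move_linear([*xy,z],vel=vel)
def pick(xy,psi,z,hi=.30,op=.6,sq=40):
    over(xy,psi,hi); r.set_gripper(op); down(xy,z+.03,.25); down(xy,z,.06); r.set_gripper(0,sq)
    print("grip",r.current_opening(),r.current_finger_force())
E
python3 - <<'E'
from h import *
p=r.current_tool_pos(); r.move_linear([p[0],p[1],.42],vel=.25)
e=np.array([.5432,-.0568]); a=np.radians(93)
pick(e,a,.125,hi=.40); down(e,.40,.3)
b=BIN-.015*BX
over(b,np.radians(45),.42); down(b,.19,.15); r.set_gripper(.6); r.sleep(.3); down(b,.42,.25)
print(r.current_t(),r.current_contact_force())
im=optics.get_image("top"); cv2.imwrite("pics/a1.png",im["pixels"][60:260,40:300,::-1].repeat(2,0).repeat(2,1))
E
```

```text
grip 0.13018680815338668 42.025426626205444
11.875 [-0.03618049  0.36312936 -0.25315276]
```

View pics/a1.png

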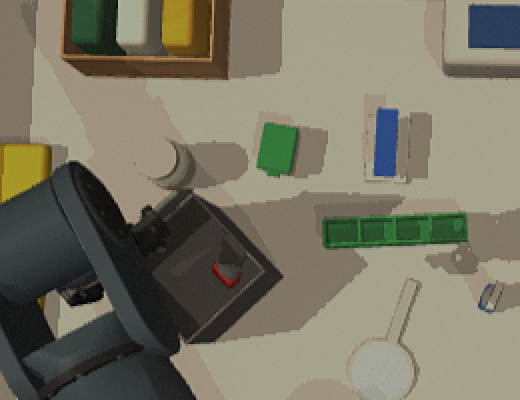

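The empty is in the bin, with its red cap at (227,273), and all four organiser slots are free. Now the lid.

```bash
python3 - <<'E'
from h import *
r.set_gripper(0)
hinge=np.array([*(BIN+.08*BX),.155]); B=np.array([*BX,0]); Z=np.array([0,0,1.])
psi=np.radians(45)   # tool x along bin x, jaws close along bin y
def tcp(th,s=.13): return hinge+s*(-np.cos(th)*B+np.sin(th)*Z)+.008*(np.sin(th)*B+np.cos(th)*Z)+.012*B*np.sin(th)+r.finger_overhang*Z
p=tcp(1.8); over(p[:2],psi,.45); r.move_linear(p,vel=.2)
for th in np.arange(1.65,-.01,-.15):
    r.move_linear(tcp(th),vel=.1); f=r.current_contact_force(); print(round(th,2),np.round(f,1))
    if np.linalg.norm(f)>35: break
p=tcp(0); p[2]-=.002; r.move_linear(p,vel=.03); print(r.current_contact_force()); r.sleep(.3)
r.move_linear(p+[0,0,.2],vel=.25)
over([.40,.15],psi,.40)
im=optics.get_image("top"); W=world(im); q=blob(W,W[...,2]>.1,BIN,.06); print(len(q),np.percentile(q[:,2],[2,50,98])); print(r.current_t())
E
```

```text
1.65 [-0.3  0.7 -0.3]
1.5 [-0.2 -0.   0.1]
1.35 [ 1.2  0.9 -0.7]
1.2 [0.4 0.2 0.2]
1.05 [-0.2 -0.5  1.1]
0.9 [-0.2  0.3  0.7]
0.75 [-0.1  0.2 -0.1]
0.6 [ 1.3 -0.   0.5]
0.45 [ 0.3  0.9 -0.5]
0.3 [-0.1 -0.1  1.2]
0.15 [ 0.1 -0.5 -0.6]
0.0 [0.7 0.7 2.2]
[-5.87568899 -4.4256351  23.44412267]
539 [0.15917106 0.16415271 0.16901333]
20.3833
```

The lid is level at 0.163 m, so it is shut. Next, the tubes.

```bash
cat >> h.py <<'E'
def place(i,z0=.125,hi=.30):
    s=slot(i); over(s,np.pi/2+OY,hi); down(s,.185,.2)
    for z in np.arange(.175,z0-.0005,-.01):
        down(s,z,.08); f=r.current_contact_force()
        if abs(f[2])>12 or np.linalg.norm(f[:2])>12: print("force at",z,np.round(f,1)); break
    else: print("placed",i,np.round(f,1))
E
python3 - <<'E'
from h import *
xy=np.array([.4323,-.1284]); a=np.radians(-24)
pick(xy,a,.120); down(xy,.31,.25); place(1); print(r.current_tool_pos())
im=optics.get_image("scene"); cv2.imwrite("pics/b1.png",im["pixels"][150:300,150:350,::-1].repeat(3,0).repeat(3,1)); print(r.current_t())
E
```

```text
grip 0.13203026465292322 44.834105372428894
placed 1 [-0.2  0.2  0.3]
[0.54059603 0.00063773 0.12489425]
29.5583
```

View pics/b1.png

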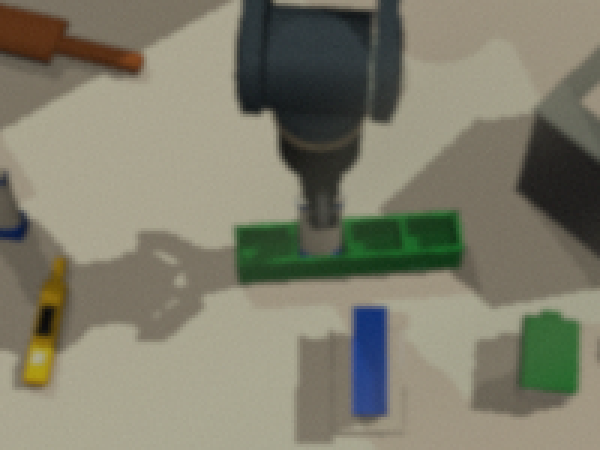

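Tube 1's cap is down in slot 1 without any contact force. I'll release it and do the other two.

```bash
python3 - <<'E'
from h import *
def rel(i): r.set_gripper(.5); r.sleep(.2); down(slot(i),.30,.2)
rel(1)
for xy,a,i in [((.5055,-.3325),80.5,3),((.384,-.382),-54.5,2)]:
    pick(np.array(xy),np.radians(a),.120); down(xy,.31,.25); place(i); rel(i)
over([.40,.0],np.pi/2,.40); over([.35,.25],np.pi/2,.40)
im=optics.get_image("top"); W=world(im); z=W[...,2]
for i in range(4):
    p=blob(W,(z>.11)&(z<.15),slot(i),.027); print(i,np.round(slot(i),4),len(p),rect(p) if len(p)>5 else "",np.percentile(p[:,2],50) if len(p) else "")
H,S,V=[c.astype(int) for c in cv2.split(cv2.cvtColor(im["pixels"],cv2.COLOR_RGB2HSV))]
p=blob(W,(H>18)&(H<35)&(S>120)&(z<.05),[.611,-.278],.16); print("therm",len(p),rect(p))
cv2.imwrite("pics/c1.png",im["pixels"][80:280,170:430,::-1].repeat(3,0).repeat(3,1)); print(r.current_t())
E
```

```text
grip 0.13199765147484546 41.01050019264221
placed 3 [ 0.9  0.1 -0.4]
grip 0.13130268169136253 43.25539469718933
placed 2 [0.1 0.8 0.2]
0 [ 0.5439 -0.0562] 0  
1 [0.5405 0.0007] 69 (array([0.5397, 0.0007]), array([10.4, 42.6]), -88.6) 0.134143507256534
2 [0.5371 0.0575] 69 (array([0.5373, 0.0569]), array([12.5, 45.4]), -86.8) 0.1340260901566388
3 [0.5337 0.1144] 77 (array([0.5335, 0.1142]), array([12.7, 45.5]), -88.7) 0.13402301984498055
therm 252 (array([ 0.6066, -0.3448]), array([136. , 162.5]), 86.1)
53.475
```

View pics/c1.png

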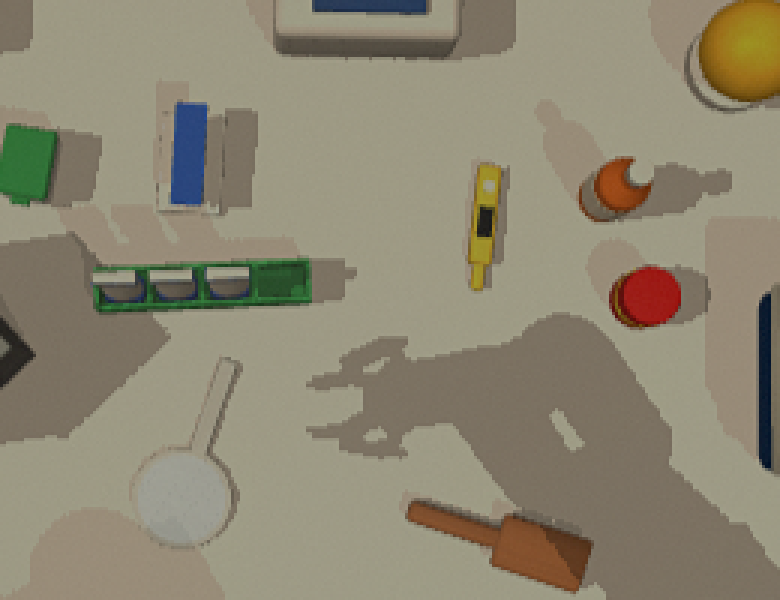

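All three tubes stand in slots 1–3, within about 1 mm. The thermometer is at crop (483,225). I'll re-measure it just before grasping it.

```bash
cat >> h.py <<'E'
def therm(near=(.611,-.278),rad=.12):
    im=optics.get_image("top"); W=world(im); z=W[...,2]
    H,S,V=[c.astype(int) for c in cv2.split(cv2.cvtColor(im["pixels"],cv2.COLOR_RGB2HSV))]
    m=((H>18)&(H<35)&(S>120)).astype(np.uint8); n,l,st,c=cv2.connectedComponentsWithStats(cv2.morphologyEx(m,cv2.MORPH_CLOSE,np.ones((9,9))))
    k=[i for i in range(1,n) if 80<st[i,4]<800]
    k=min(k,key=lambda i:np.linalg.norm(np.nanmedian(W[l==i],0)[:2]-near))
    p=W[(l==k)&(m>0)]; return rect(p),np.percentile(p[:,2],[10,50,90])
E
python3 - <<'E'
from h import *
(c,s,a),zz=therm(); print(c,s,a,zz)
assert s[1]<150 and s[0]<36
pick(c,np.radians(a),.025,op=.7,sq=30); print(r.current_contact_force())
down(c,.2,.2)
t=[.6765,.0457]; over(t,np.radians(-1.5),.2); down(t,.10,.15); down(t,.0855,.04); print(r.current_tool_pos(),r.current_contact_force())
r.set_gripper(.55); r.sleep(.3); down(t,.25,.15); over([.40,-.15],np.pi/2,.40)
print(therm(t),r.current_t())
im=optics.get_image("scene"); cv2.imwrite("pics/d1.png",cv2.resize(im["pixels"][100:384,60:500,::-1],None,fx=1.8,fy=1.8))
E
```

```text
[ 0.6111 -0.2792] [ 28.8 137.5] -5.7 [0.01281483 0.01737068 0.02119451]
grip 0.29367194209266495 31.0149085521698
[0.26211013 0.37698068 3.35357031]
[0.67650304 0.04570868 0.08533411] [0.33901047 0.42977621 0.22534009]
((array([0.6743, 0.0464]), array([ 30.4, 138.5]), -1.0), array([0.0727598 , 0.07706475, 0.08090979])) 66.15
```

View pics/d1.png

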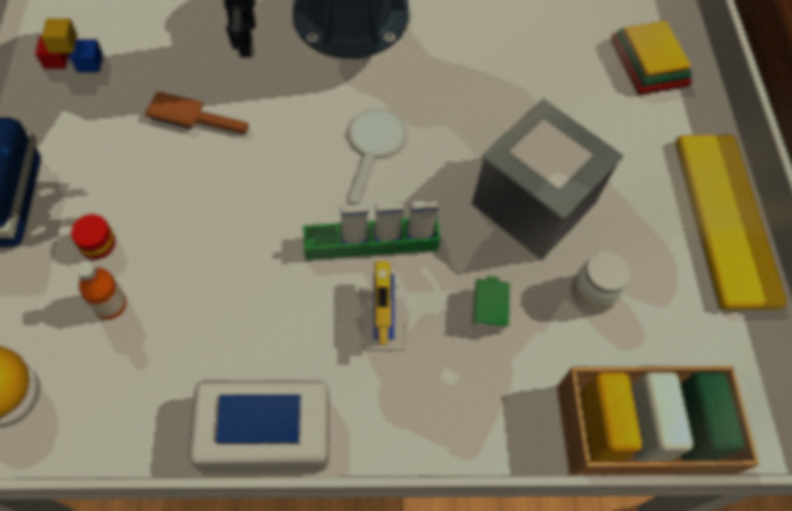

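The picture shows the lid shut at (550,150), three tubes in the organiser at (390,225) and the thermometer level on the rest at (383,300). The bystanders look unmoved, so I'm handing in.

```bash
python3 - <<'E'
from h import *
print(therm([.6765,.0457])[0]); print(r.hand_in())
E
```

```text
(array([nan, nan]), array([0., 0.]), nan)
the job is handed in; nothing more can be done
None
```

I handed the job in without a result coming back: the red-capped tube is in the bin with the lid shut, the three full tubes are in slots 1–3, and the thermometer measured about 2–3 mm off the rest's centre at 66 s, but my last check of it just before hand-in gave no valid reading, so its final position is unconfirmed.

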